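Find the heaviest ballast tin by feel

ROBOT

A 6-joint arm with a two-finger parallel gripper is mounted at the origin on the work surface. World frame = base frame: x ahead of the robot, y to its left, z up, the work surface at z = 0. Lengths are in m, angles in degrees, forces in N, time in s.
With the tool pointing down it reaches from about 0.375 to 0.9 m from the base axis. Payload 3.1 kg.
Tool frame: the origin (TCP) lies at the very end of the fingers, on their centre line; the grasp point (between the pads) lies 19 mm behind it; z points along the fingers, y is the line along which they close (so a half turn about z gives the same grasp; the last joint's range is limited). The gripper opens to 87 mm and grips with 3 to 60 N. Pads are 19 mm wide; open, the fingers measure 117 mm over their backs; the gripper's body (75 mm by 190 mm) begins 51 mm behind the grasp point.
Start: joints at [-84.826, 30.224, 82.088, -0, 67.689, -10.227], TCP at [0.166, -0.603, 0.193] pointing down, gripper open.
Joint ranges: [-176.69, 176.69], [-43.24, 126.21], [12.49, 139.97], [-82, 262], [0, 151.66], [-163.58, 163.58]. Speed limits (degrees/s): [159.86, 159.86, 180, 180, 180, 180].

INTERFACE

Orientations are given as a 3x3 rotation matrix whose columns are the frame's x, y, z axes.
In Python, from rig import bot, imaging gives the robot as it stands.
- The arm moves only by the tool drive_tool, never from a script. Its argument "deltas" is text: rows parted by semicolons, each of 5 numbers parted by spaces: the finger opening in mm, from 0 to 87, then the shift along the world's x, y, z in mm, then the turn about the world's z in rad. In form: jaw dx dy dz twist; .... A call has 1 to 12 rows; each row is the pose to reach, as a shift and turn from the pose commanded when the call began; what a row does not reach only later rows make up. A row lasts 1/10 s, in which the tool goes at most 50 mm and 8.59 degrees, less where a joint would pass 70% of its speed; a pose out of reach is approached as far as the arm can. A call with a gripper value outside its range is refused whole. The fingers move at their own pace and stop on an object; the grip force is fixed at half the most. Time passes only in rows, so rows that repeat a pose let the fingers close. It gives the time, the measured TCP pose, the force, the opening and the grip force at its end, in the units of the state.
- bot.read_state(): the state, without advancing time (a new reading comes with each control period).
- imaging.capture(name): name is "side" or "top"; returns the picture (480x640x3 uint8, red, green, blue); there is no depth.
- imaging.camera_model(name): a dict with "fx", "fy", "cx", "cy" (pixels), "T" (4x4, takes a point from camera to world coordinates). Camera axes: x right, y down, z forward; pixel columns grow to the right and rows downward; lengths in m; the calibration is good to about 2 mm. A picture is of the moment at which its call begins. camera_model takes no time and is no camera call.
- bot.hand_in(): hands the job in; it is judged then, once.
The state is a dict: "time_s": time; "joint_positions": joint angles; "qvel": joint speeds; "tau": joint torques, N m; "position": TCP position; "tcp_rot": TCP orientation; "force": force on the tool from outside, world axes, zero at the start; "moment": the same for the moment, N m; "opening": opening from 0.0 (shut) to 1.0 (fully open); "grasp_force": force on a finger pad.
Only numpy, scipy, OpenCV 4.12 (cv2) and the standard library are available. Lean on these libraries where they do the work, as an engineer would, in place of code of your own. Each camera call takes 0.05 s, during which the arm holds its last target. There are 200 camera calls.

TASK

Three identical closed ballast tins, used to weigh down glue joints, stand in a loose row among the foam offcuts. Working from left to right, lift each tin a few centimetres to feel its weight and set it gently back upright where it stood; then take the heaviest (keep it in hand if it is the last one) and hold it up, upright, about 20 cm above the bench, ready to be used. Finish while still holding it up; leave everything else on the bench where it is.

Things in the scene. Friction and masses are not known exactly. Their poses are not given: they have to be found in the camera images.
- tin_left: the left-hand tin as the robot sees it (left = larger y). Closed upright plain-metal tin, 58 mm diameter, 75 mm tall, stiff smooth side; origin at the centre of its underside, z up. All three look alike; a disc hidden low inside makes each weigh 0.25 to 0.8 kg, the heaviest, which may be any, at least 0.1 kg more than the next. At least 25 mm free on its y sides.
- tin_middle: the middle tin as the robot sees it (left = larger y). Closed upright plain-metal tin, 58 mm diameter, 75 mm tall, stiff smooth side; origin at the centre of its underside, z up. All three look alike; a disc hidden low inside makes each weigh 0.25 to 0.8 kg, the heaviest, which may be any, at least 0.1 kg more than the next. At least 25 mm free on its y sides.
- tin_right: the right-hand tin as the robot sees it (left = larger y). Closed upright plain-metal tin, 58 mm diameter, 75 mm tall, stiff smooth side; origin at the centre of its underside, z up. All three look alike; a disc hidden low inside makes each weigh 0.25 to 0.8 kg, the heaviest, which may be any, at least 0.1 kg more than the next. At least 25 mm free on its y sides.
- table: the bench on which everything stands; its flat top is the work surface, at height 0
- glue_a: bystander: white glue bottle with a red nozzle, 54 mm diameter, 163 mm tall, standing at the far left; origin under its centre
- glue_b: bystander: a second such glue bottle, 54 mm diameter, 163 mm tall, standing at the far right
- stick_pot: bystander: small wooden pot of wooden sticks, 48 mm diameter, about 80 mm tall, far right; origin under its centre
- foam_bar: bystander: white foam offcut 115 x 34 x 28 mm high, lying lengthwise along x between the left and middle tins; origin under its centre
- foam_slab: bystander: white foam slab 80 x 140 x 45 mm high, far left; origin under its centre
- brush: bystander: wooden hand brush 175 mm long, 34 mm wide, 28 mm high, lying lengthwise along x between the middle and right tins; origin under it
- sanding_block: bystander: wooden sanding block 46 x 101 x 30 mm high, near the robot on the left; origin under its centre
- knife: bystander: grey snap-off knife, 155 mm long, 22 mm wide, 18 mm high, lying crosswise near the robot on the right; origin under it
Mind the look-alikes: they are no part of the job. What is shaped like the tin_left but orange or pink is not meant. Leave any purple look-alike of the tin_middle alone.

How it is judged:
By the outcome, as a careful person would: the job done as asked, in the order asked, and still so for the second after the job is handed in, while the arm keeps its last pose, push and grip.
It also fails if it takes over 69 s, if anything falls off the work surface, if the arm or the gripper's body presses on something with over 40 N, if the wrist force passes 120 N, or if a joint passes its speed limit or range.

## Working session

There is one attempt and no reset: what is moved stays moved. The work goes in short steps, Python scripts to look and compute and a tool call to move; the robot and the scene stay as the last step left them, time stands still between calls to the robot, and variables do not carry over. Pictures are saved under pics/ and viewed, at most 10 in all, crops included, and the job is handed in when it is done.

Besides the shell and the picture viewer there is one more tool, called after "Emit:" by a JSON object that holds its "api" and its "payload". drive_tool: Moves the arm, as the interface text tells. Its arguments: {"type":"object","properties":{"deltas":{"type":"string"}},"required":["deltas"]}

```bash
mkdir -p pics
python3 - <<'E'
from rig import bot, imaging
import cv2
for n in("top","side"):
    im=imaging.capture(n); cv2.imwrite(f"pics/{n}0.png",im[:,:,::-1])
    m=imaging.camera_model(n); print(n,m)
s=bot.read_state(); print(s)
E
```

```text
top {'fx': 495.704070061857, 'fy': 495.704070061857, 'cx': 315.7857045144658, 'cy': 239.82985373429165, 'T': array([[ 0.02293533, -0.98503777,  0.17080563,  0.3910239 ],
       [-0.99971347, -0.02376854, -0.00283448,  0.01588093],
       [ 0.00685187, -0.17069168, -0.98530067,  1.14572796],
       [ 0.        ,  0.        ,  0.        ,  1.        ]])}
side {'fx': 567.140757506966, 'fy': 567.140757506966, 'cx': 318.09910577623725, 'cy': 240.30360607428076, 'T': array([[-0.99808794, -0.0383776 ,  0.04845236,  0.51298439],
       [-0.0614831 ,  0.6969419 , -0.7144871 ,  0.78158522],
       [-0.00634818, -0.71609995, -0.69796888,  0.78561762],
       [ 0.        ,  0.        ,  0.        ,  1.        ]])}
{'time_s': 0.1, 'joint_positions': array([-8.48268581e+01,  3.02737036e+01,  8.21498822e+01, -2.46086885e-03,
        6.76882929e+01, -1.02251644e+01]), 'qvel': array([-4.74793688e-02, -2.50006651e-01, -1.78824794e-01,  5.14989210e-05,
        1.20739395e-01, -6.36314487e-02]), 'tau': array([ 4.64560162e-05, -4.40985918e+01, -1.77150822e+01,  6.33730413e-02,
        5.33934811e-02, -3.80114500e-05]), 'position': array([ 0.16592659, -0.60182547,  0.1922642 ]), 'tcp_rot': array([[ 9.64098947e-01,  2.65543168e-01, -2.15634988e-04],
       [ 2.65543078e-01, -9.64097042e-01,  1.94111413e-03],
       [ 3.07556542e-04, -1.92868647e-03, -9.99998093e-01]]), 'force': array([-0.27356964,  0.20653938, -0.35069183]), 'moment': array([-0.01994547, -0.01155484,  0.02867131]), 'grasp_force': 0.0, 'opening': 1.0029138566213467}
```

View pics/top0.png

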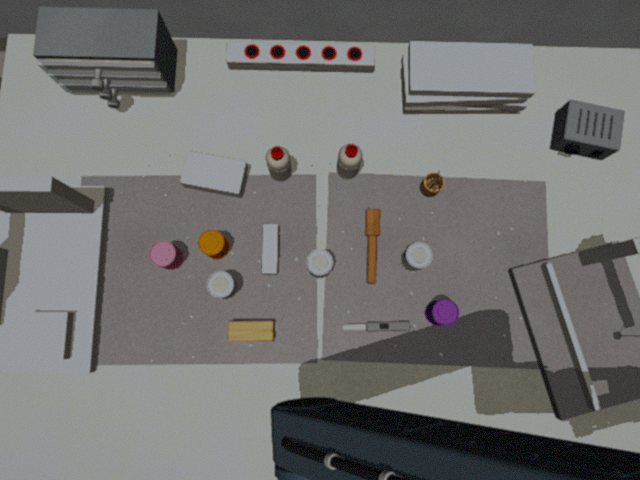

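View pics/side0.png

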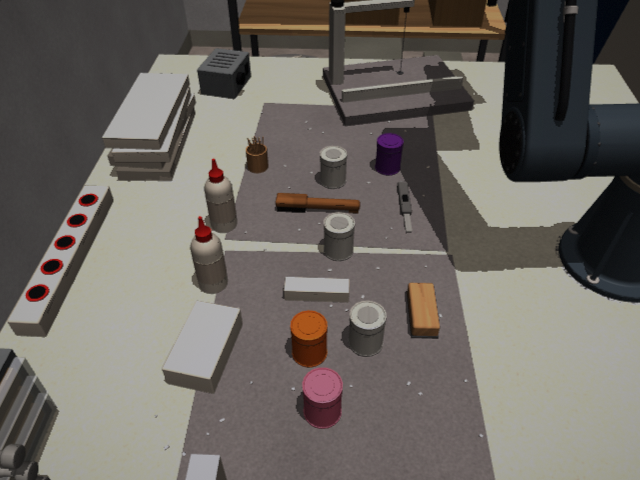

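The candidates in the top view are:
- Plain-metal tins at about (221,284), (320,262) and (419,255).
- Look-alikes: pink (165,254), orange (212,243) and purple (443,312).

I choose the three grey ones.

```bash
cat > h.py <<'E'
import numpy as np, cv2
from rig import bot, imaging
def plane(n,u,v,z):
    m=imaging.camera_model(n);T=m["T"]
    d=T[:3,:3]@np.array([(u-m["cx"])/m["fx"],(v-m["cy"])/m["fy"],1]);o=T[:3,3]
    return (o+d*(z-o[2])/d[2])[:2]
def lids(n,seeds,im,r):
    out=[]
    for u,v in seeds:
        c=cv2.cvtColor(im[v-r:v+r,u-r:u+r],cv2.COLOR_RGB2GRAY)
        c=cv2.resize(c,None,fx=4,fy=4,interpolation=cv2.INTER_CUBIC)
        _,b=cv2.threshold(c,0,255,cv2.THRESH_OTSU)
        cs,_=cv2.findContours(b,cv2.RETR_EXTERNAL,cv2.CHAIN_APPROX_NONE)
        k=max(cs,key=cv2.contourArea); e=cv2.fitEllipse(cv2.convexHull(k))
        uu,vv=u-r+(e[0][0]-1.5)/4,v-r+(e[0][1]-1.5)/4
        out.append((n,round(uu,1),round(vv,1),np.round(np.array(e[1])/4,1),plane(n,uu,vv,.075).round(4)))
    return out
E
python3 - <<'E'
from h import *
im={n:cv2.imread(f"pics/{n}0.png")[:,:,::-1].copy() for n in("top","side")}
for l in lids("top",[(221,284),(320,262),(419,255)],im["top"],18)+lids("side",[(367,317),(339,224),(333,156)],im["side"],20): print(*l)
t=[cv2.resize(im["top"][v-30:v+30,u-30:u+30],(240,240)) for u,v in[(221,284),(320,262),(419,255)]]
s=[cv2.resize(im["side"][v-30:v+30,u-30:u+30],(240,240)) for u,v in[(367,317),(339,224),(333,156)]]
cv2.imwrite("pics/crop.png",np.vstack([np.hstack(t),np.hstack(s)])[:,:,::-1])
for nm,p,z in [("bar",(270,249),.028),("brush",(372,246),.028),("orange",(212,242),.075),("glueb",(351,152),.16),("gluea",(277,154),.16),("knife",(385,326),.018)]: print(nm,plane("top",*p,z))
E
```

```text
Traceback (most recent call last):
  File "h.py", line 14, in lids
    k=max(cs,key=cv2.contourArea); e=cv2.fitEllipse(cv2.convexHull(k))
                                     ~~~~~~~~~~~~~~^^^^^^^^^^^^^^^^^^^
cv2.error: OpenCV(4.12.0) /io/opencv/modules/imgproc/src/shapedescr.cpp:361: error: (-201:Incorrect size of input array) There should be at least 5 points to fit the ellipse in function 'fitEllipseNoDirect'
```

Run:
```python
from h import *
im={n:cv2.imread(f"pics/{n}0.png")[:,:,::-1].copy() for n in("top","side")}
t=[cv2.resize(im["top"][v-30:v+30,u-30:u+30],(240,240)) for u,v in[(221,284),(320,262),(419,255)]]
s=[cv2.resize(im["side"][v-30:v+30,u-30:u+30],(240,240)) for u,v in[(367,317),(339,224),(333,156)]]
cv2.imwrite("pics/crop.png",np.vstack([np.hstack(t),np.hstack(s)])[:,:,::-1])
for nm,p,z in [("bar",(270,249),.028),("brush",(372,246),.028),("orange",(212,242),.075),("glueb",(351,152),.16),("gluea",(277,154),.16),("knife",(385,326),.018)]: print(nm,plane("top",*p,z))
for l in "top",(221,284),(320,262),(419,255):
  if l!="top": print(im["top"][l[1],l[0]-18:l[0]+18].max(axis=1))
for n,s,r in [("top",[(221,284),(320,262),(419,255)],18),("side",[(367,317),(339,224),(333,156)],20)]:
  for q in s:
    try: print(*lids(n,[q],im[n],r)[0])
    except cv2.error: print("bad",n,q)
```

```text
bar [0.56105743 0.11652859]
brush [ 0.57357822 -0.11609738]
orange [0.56634583 0.23964997]
glueb [ 0.74931493 -0.05603392]
gluea [0.74104771 0.0978312 ]
knife [ 0.39411025 -0.14710824]
[111 114 119 121 129 149 159 155 158 145 146 146 143 147 145 147 148 146
 150 147 150 151 146 149 137 149 161 160 161 150 111  70  45  50  58  55]
[118 116 112 118 127 128 143 159 159 156 151 151 147 151 152 147 148 149
 148 150 152 149 151 151 149 137 147 157 162 149 133 105  71  91 113 119]
[ 80  58  51  38  83 132 149 156 158 158 146 145 150 148 146 147 147 146
 150 148 147 148 148 147 148 147 153 161 160 155 138 128 117 118 119 115]
bad top (221, 284)
top 319.4 258.7 [26.2 32.3] [0.5351 0.0039]
top 419.4 254.5 [25.8 27.2] [ 0.5496 -0.2141]
side 367.6 314.2 [29.1 37.8] [0.4738 0.2171]
side 342.0 227.5 [ 31.3 122.7] [0.5206 0.018 ]
bad side (333, 156)
```

View pics/crop.png

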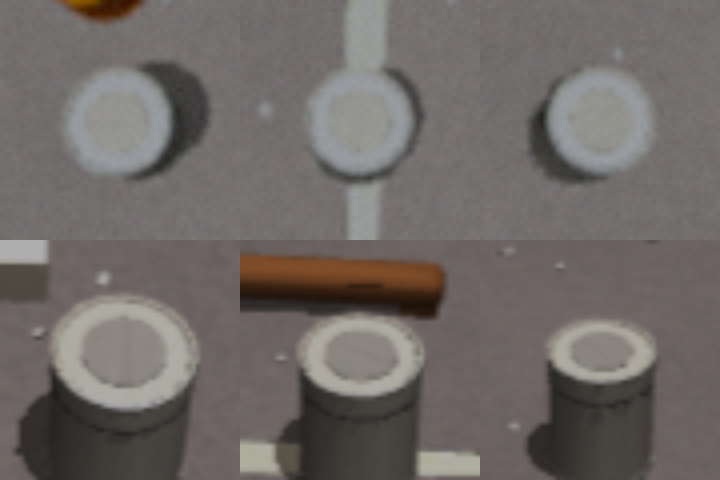

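The crop shows three grey-white tins. Their lid centres are at about (220,284), (319.6,262) and (419,255) in the top view, and (367.6,314.6), (339,222.4) and (333,153.4) in the side view.

Run:
```python
from h import *
for a,b in [((220.1,283.9),(367.6,314.5)),((319.6,261.9),(338.9,222.4)),((418.9,254.9),(333,153.4))]: print(plane("top",*a,.075),plane("side",*b,.075))
```

```text
[0.47525059 0.21684525] [0.47380029 0.21765676]
[0.52812124 0.00338694] [0.52671848 0.00454656]
[ 0.54867793 -0.21309624] [ 0.5469322  -0.21222396]
```

Emit:
{"api": "drive_tool", "payload": {"deltas": "72 254 353 0 -0.268; 72 254 353 0 -0.268; 72 254 353 0 -0.268; 72 254 353 0 -0.268; 72 254 353 0 -0.268; 72 254 353 0 -0.268; 72 254 353 0 -0.268; 72 254 353 0 -0.268; 72 254 353 0 -0.268; 72 254 353 0 -0.268; 72 254 353 0 -0.268"}}

```text
time_s: 1.2
position: [0.4201, -0.249, 0.193]
tcp_rot: [[1.0, 0.003, -0.001], [0.003, -1.0, -0.0], [-0.001, 0.0, -1.0]]
force: [-0.5, 0.0, 0.0]
opening: 0.828
grasp_force: 0.0
```

Emit:
{"api": "drive_tool", "payload": {"deltas": "72 54 467 0 0; 72 54 467 0 0; 72 54 467 0 0; 72 54 467 0 0; 72 54 467 0 0; 72 54 467 0 0; 72 54 467 0 0; 72 54 467 0 0; 72 54 467 0 0; 72 54 467 0 0; 72 54 467 0 0; 72 54 467 0 0"}}

```text
time_s: 2.4
position: [0.4742, 0.216, 0.1928]
tcp_rot: [[1.0, 0.0, -0.001], [0.0, -1.0, -0.001], [-0.001, 0.001, -1.0]]
force: [0.3, -0.2, -0.2]
opening: 0.825
grasp_force: 0.0
```

Emit:
{"api": "drive_tool", "payload": {"deltas": "72 0 1 -40 0; 72 0 1 -75 0; 72 0 1 -105 0; 72 0 1 -125 0; 72 0 1 -140 0; 72 0 1 -150 0; 72 0 1 -157 0; 72 0 1 -157 0; 72 0 1 -157 0"}}

```text
time_s: 3.3
position: [0.4746, 0.2181, 0.0366]
tcp_rot: [[1.0, 0.0, 0.001], [0.0, -1.0, 0.0], [0.001, -0.0, -1.0]]
force: [0.6, 0.1, 0.3]
opening: 0.83
grasp_force: 0.0
```

Run:
```python
from h import *
a=imaging.capture("side")[230:400,270:470]; b=imaging.capture("top")[210:360,140:300]
cv2.imwrite("pics/d1.png",np.hstack([cv2.resize(a,(400,340)),cv2.resize(b,(363,340))])[:,:,::-1])
```

```text
(no output)
```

View pics/d1.png

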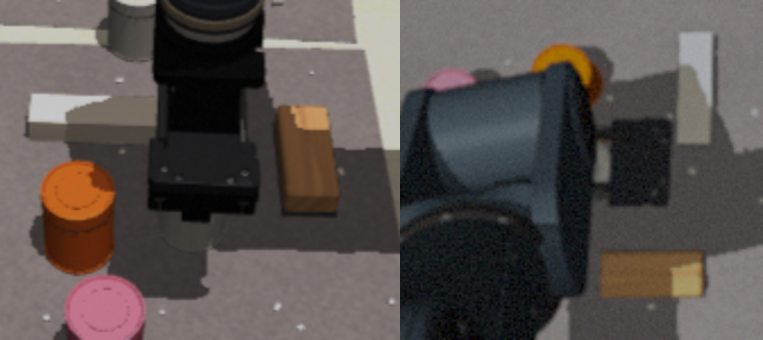

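The gripper straddles the left tin, with a finger on each y side. Orange, pink, the foam and the block are all clear of it. Closing now.

Emit:
{"api": "drive_tool", "payload": {"deltas": "64 0 0 0 0; 60 0 0 0 0; 57 0 0 0 0; 50 0 0 0 0; 40 0 0 0 0; 40 0 0 0 0; 40 0 0 0 0; 40 0 0 0 0; 40 0 0 0 0"}}

```text
time_s: 4.3
position: [0.4741, 0.218, 0.0364]
tcp_rot: [[1.0, 0.001, 0.0], [0.001, -1.0, -0.001], [0.0, 0.001, -1.0]]
force: [-0.7, -5.2, 5.7]
opening: 0.657
grasp_force: 30.0
```

Emit:
{"api": "drive_tool", "payload": {"deltas": "40 0 0 5 0; 40 0 0 15 0; 40 0 0 28 0; 40 0 0 38 0; 40 0 0 40 0; 40 0 0 40 0; 40 0 0 40 0; 40 0 0 40 0; 40 0 0 40 0; 40 0 0 40 0"}}

```text
time_s: 5.3
position: [0.4738, 0.2184, 0.0758]
tcp_rot: [[1.0, 0.001, -0.001], [0.001, -1.0, -0.0], [-0.001, 0.0, -1.0]]
force: [-0.5, 0.6, -5.8]
opening: 0.655
grasp_force: 30.0
```

Run:
```python
from h import *
f=[]
for i in range(6):
    s=bot.read_state(); f.append(s["force"]); imaging.capture("side")
print(np.mean(f,0),np.std(f,0),s["position"],s["moment"],s["opening"]*87,s["grasp_force"])
```

```text
[-0.32076238  0.06678519 -6.11619013] [0.56138092 0.44057487 0.15092182] [0.47395724 0.21845361 0.07608571] [ 0.04233094  0.02711094 -0.03043653] 57.3261683829503 29.994464814662933
```

Emit:
{"api": "drive_tool", "payload": {"deltas": "40 0 0 -10 0; 40 0 0 -22 0; 40 0 0 -31 0; 40 0 0 -36 0; 40 0 0 -38 0; 40 0 0 -39 0; 40 0 0 -40 0; 40 0 0 -40 0; 40 0 0 -40 0; 40 0 0 -40 0"}}

```text
time_s: 6.6
position: [0.4744, 0.2185, 0.0365]
tcp_rot: [[1.0, 0.001, 0.001], [0.001, -1.0, 0.0], [0.001, -0.0, -1.0]]
force: [-0.4, -0.5, -5.1]
opening: 0.654
grasp_force: 30.0
```

Emit:
{"api": "drive_tool", "payload": {"deltas": "40 0 0 -0.3 0; 40 0 0 -0.6 0; 40 0 0 -0.6 0; 40 0 0 -0.6 0"}}

```text
time_s: 7.0
position: [0.4745, 0.2185, 0.0364]
tcp_rot: [[1.0, 0.001, 0.001], [0.001, -1.0, 0.0], [0.001, -0.0, -1.0]]
force: [-2.3, -1.2, 5.8]
opening: 0.655
grasp_force: 30.0
```

Emit:
{"api": "drive_tool", "payload": {"deltas": "60 0 0 0 0; 66 0 0 0 0; 72 0 0 0 0; 72 0 0 0 0; 72 0 0 0 0; 72 0 0 15 0; 72 0 0 40 0; 72 0 0 75 0; 72 0 0 105 0; 72 0 0 120 0; 72 0 0 120 0"}}

```text
time_s: 8.1
position: [0.4758, 0.219, 0.1578]
tcp_rot: [[1.0, 0.001, 0.006], [0.001, -1.0, 0.001], [0.006, -0.001, -1.0]]
force: [0.2, 0.7, -0.3]
opening: 0.824
grasp_force: 0.0
```

Emit:
{"api": "drive_tool", "payload": {"deltas": "72 53 -214 0 0; 72 53 -214 0 0; 72 53 -214 0 0; 72 53 -214 0 0; 72 53 -214 0 0; 72 53 -214 0 0; 72 53 -214 0 0; 72 53 -214 0 0"}}

```text
time_s: 8.9
position: [0.5258, 0.0057, 0.1547]
tcp_rot: [[1.0, 0.002, -0.002], [0.002, -1.0, 0.001], [-0.002, -0.001, -1.0]]
force: [0.2, 0.3, 0.1]
opening: 0.829
grasp_force: 0.0
```

Run:
```python
from h import *
a=imaging.capture("side"); s=bot.read_state(); print(s["position"],s["force"])
cv2.imwrite("pics/d2.png",cv2.resize(a[120:420,220:460],(720,600)[:1]*0 or (480,600))[:,:,::-1])
```

```text
[0.52605297 0.00588928 0.15497448] [ 0.58688313 -0.23442437 -0.18338776]
```

View pics/d2.png

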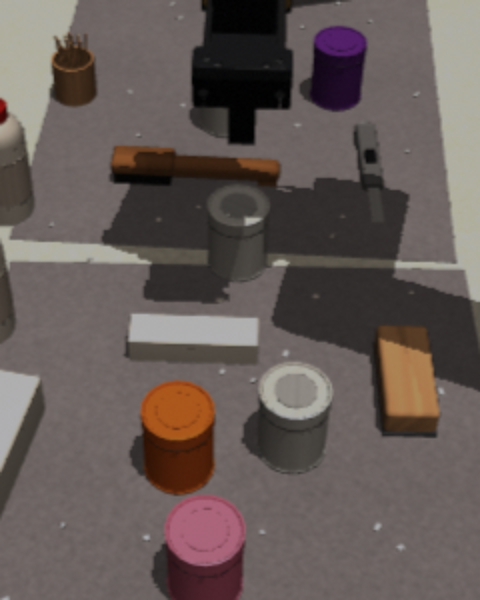

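The left tin stands upright, with its lid at about (367.5,315.5) as before. Next is the middle tin.

Emit:
{"api": "drive_tool", "payload": {"deltas": "72 1 -1.5 -35 0; 72 1 -1.5 -70 0; 72 1 -1.5 -92 0; 72 1 -1.5 -107 0; 72 1 -1.5 -115 0; 72 1 -1.5 -119 0; 72 1 -1.5 -119 0; 72 1 -1.5 -119 0; 64 1 -1.5 -119 0; 60 1 -1.5 -119 0"}}

```text
time_s: 9.95
position: [0.5285, 0.0029, 0.0372]
tcp_rot: [[1.0, 0.001, 0.001], [0.001, -1.0, -0.0], [0.001, 0.0, -1.0]]
force: [0.4, 0.0, 0.8]
opening: 0.734
grasp_force: 0.0
```

Emit:
{"api": "drive_tool", "payload": {"deltas": "58 0 0 0 0; 50 0 0 0 0; 40 0 0 0 0; 40 0 0 0 0; 40 0 0 0 0; 40 0 0 0 0; 40 0 0 0 0"}}

```text
time_s: 10.65
position: [0.5283, 0.0035, 0.037]
tcp_rot: [[1.0, 0.0, 0.001], [0.0, -1.0, 0.001], [0.001, -0.001, -1.0]]
force: [0.8, 4.7, 5.9]
opening: 0.654
grasp_force: 30.0
```

Emit:
{"api": "drive_tool", "payload": {"deltas": "40 0 0 5 0; 40 0 0 15 0; 40 0 0 28 0; 40 0 0 38 0; 40 0 0 40 0; 40 0 0 40 0; 40 0 0 40 0; 40 0 0 40 0; 40 0 0 40 0; 40 0 0 40 0"}}

```text
time_s: 11.65
position: [0.5277, 0.003, 0.0762]
tcp_rot: [[1.0, 0.001, -0.001], [0.001, -1.0, 0.0], [-0.001, -0.0, -1.0]]
force: [-0.1, 0.1, -4.7]
opening: 0.657
grasp_force: 30.0
```

Run:
```python
from h import *
f=[]
for i in range(6):
    s=bot.read_state(); f.append(s["force"]); imaging.capture("side")
print(np.mean(f,0),np.std(f,0),s["position"],s["moment"],s["opening"]*87,s["grasp_force"])
```

```text
[-0.38588503  0.03079894 -4.6036475 ] [0.27783614 0.25907619 0.54143241] [0.52796798 0.00299494 0.07645039] [-0.00489247 -0.00280277  0.01927887] 57.251471487927645 29.989974796772003
```

Emit:
{"api": "drive_tool", "payload": {"deltas": "40 0 0 -10 0; 40 0 0 -22 0; 40 0 0 -31 0; 40 0 0 -36 0; 40 0 0 -38 0; 40 0 0 -39 0; 40 0 0 -40 0; 40 0 0 -40.3 0; 40 0 0 -40.3 0; 40 0 0 -40.3 0"}}

```text
time_s: 12.95
position: [0.5283, 0.003, 0.037]
tcp_rot: [[1.0, 0.001, 0.001], [0.001, -1.0, -0.0], [0.001, 0.0, -1.0]]
force: [-2.4, 1.8, 2.7]
opening: 0.657
grasp_force: 30.0
```

Emit:
{"api": "drive_tool", "payload": {"deltas": "60 0 0 0 0; 66 0 0 0 0; 72 0 0 0 0; 72 0 0 0 0; 72 0 0 0 0; 72 0 0 15 0; 72 0 0 40 0; 72 0 0 75 0; 72 0 0 105 0; 72 0 0 120 0; 72 0 0 120 0"}}

```text
time_s: 14.05
position: [0.53, 0.0026, 0.1586]
tcp_rot: [[1.0, 0.001, 0.006], [0.001, -1.0, -0.001], [0.006, 0.001, -1.0]]
force: [0.5, 0.5, -0.6]
opening: 0.83
grasp_force: 0.0
```

Emit:
{"api": "drive_tool", "payload": {"deltas": "72 20 -215.5 0 0; 72 20 -215.5 0 0; 72 20 -215.5 0 0; 72 20 -215.5 0 0; 72 20 -215.5 0 0; 72 20 -215.5 0 0; 72 20 -215.5 0 0; 72 20 -215.5 0 0; 72 20 -215.5 0 0"}}

```text
time_s: 14.95
position: [0.5477, -0.2105, 0.1561]
tcp_rot: [[1.0, 0.003, -0.001], [0.003, -1.0, 0.001], [-0.001, -0.001, -1.0]]
force: [-0.1, -0.1, -0.4]
opening: 0.828
grasp_force: 0.0
```

Run:
```python
from h import *
a=imaging.capture("side"); s=bot.read_state(); print(s["position"],s["force"])
cv2.imwrite("pics/d3.png",cv2.resize(a[90:390,220:460],(480,600))[:,:,::-1])
```

```text
[ 0.54788226 -0.2106946   0.15622368] [ 0.42810471  0.37008163 -0.47220033]
```

View pics/d3.png

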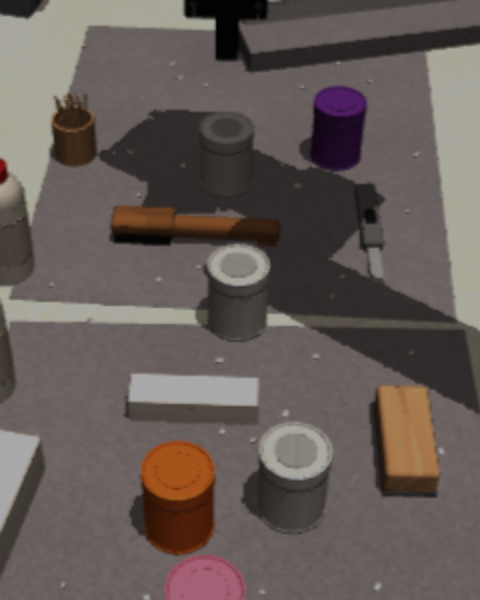

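The middle tin is back upright at (339.5,223), and the right tin's lid is at (333,153). Next is the right tin.

Emit:
{"api": "drive_tool", "payload": {"deltas": "72 0 0 -35 0; 72 0 0 -70 0; 72 0 0 -92 0; 72 0 0 -107 0; 72 0 0 -115 0; 72 0 0 -119.5 0; 72 0 0 -119.5 0; 72 0 0 -119.5 0; 64 0 0 -119.5 0; 60 0 0 -119.5 0"}}

```text
time_s: 16.0
position: [0.5485, -0.2128, 0.0375]
tcp_rot: [[1.0, 0.001, 0.001], [0.001, -1.0, -0.001], [0.001, 0.001, -1.0]]
force: [0.2, 0.3, -0.8]
opening: 0.732
grasp_force: 0.0
```

Emit:
{"api": "drive_tool", "payload": {"deltas": "58 0 0 0 0; 50 0 0 0 0; 40 0 0 0 0; 40 0 0 0 0; 40 0 0 0 0; 40 0 0 0 0; 40 0 0 0 0"}}

```text
time_s: 16.7
position: [0.5482, -0.2128, 0.0371]
tcp_rot: [[1.0, 0.001, 0.0], [0.001, -1.0, -0.001], [0.0, 0.001, -1.0]]
force: [-1.5, -0.4, 4.9]
opening: 0.656
grasp_force: 30.0
```

Emit:
{"api": "drive_tool", "payload": {"deltas": "40 0 0 5 0; 40 0 0 15 0; 40 0 0 28 0; 40 0 0 38 0; 40 0 0 40 0; 40 0 0 40 0; 40 0 0 40 0; 40 0 0 40 0; 40 0 0 40 0; 40 0 0 40 0"}}

```text
time_s: 17.7
position: [0.5478, -0.2124, 0.0763]
tcp_rot: [[1.0, 0.001, -0.001], [0.001, -1.0, 0.0], [-0.001, -0.0, -1.0]]
force: [0.0, 0.2, -3.7]
opening: 0.653
grasp_force: 30.0
```

Run:
```python
from h import *
f=[]
for i in range(6):
    s=bot.read_state(); f.append(s["force"]); imaging.capture("side")
print(np.mean(f,0),np.std(f,0),s["position"],s["moment"],s["opening"]*87,s["grasp_force"])
```

```text
[ 0.19032533 -0.3067981  -3.19602445] [0.4498628  0.44421333 0.56570319] [ 0.54798584 -0.21251001  0.07666893] [-0.03295564  0.01813805  0.01690223] 56.970905011406174 29.998950362205505
```

The weights are 6.1, 4.6 and 3.2 N, so the left tin is heaviest. I'll set the right one back and return to the left.

Emit:
{"api": "drive_tool", "payload": {"deltas": "40 0 0 -10 0; 40 0 0 -22 0; 40 0 0 -31 0; 40 0 0 -36 0; 40 0 0 -38 0; 40 0 0 -39 0; 40 0 0 -40 0; 40 0 0 -40.3 0; 40 0 0 -40.3 0; 40 0 0 -40.3 0"}}

```text
time_s: 19.0
position: [0.5483, -0.2127, 0.0371]
tcp_rot: [[1.0, 0.001, 0.001], [0.001, -1.0, -0.0], [0.001, 0.0, -1.0]]
force: [-1.7, 0.1, 1.8]
opening: 0.657
grasp_force: 30.0
```

Emit:
{"api": "drive_tool", "payload": {"deltas": "60 0 0 0 0; 66 0 0 0 0; 72 0 0 0 0; 72 0 0 0 0; 72 0 0 0 0; 72 0 0 15 0; 72 0 0 40 0; 72 0 0 75 0; 72 0 0 105 0; 72 0 0 120 0; 72 0 0 120 0"}}

```text
time_s: 20.1
position: [0.5498, -0.2136, 0.1591]
tcp_rot: [[1.0, 0.001, 0.005], [0.001, -1.0, -0.003], [0.005, 0.003, -1.0]]
force: [-0.1, 0.5, -0.1]
opening: 0.826
grasp_force: 0.0
```

Emit:
{"api": "drive_tool", "payload": {"deltas": "72 -73.5 431 0 0; 72 -73.5 431 0 0; 72 -73.5 431 0 0; 72 -73.5 431 0 0; 72 -73.5 431 0 0; 72 -73.5 431 0 0; 72 -73.5 431 0 0; 72 -73.5 431 0 0; 72 -73.5 431 0 0; 72 -73.5 431 0 0; 72 -73.5 431 0 0; 72 -73.5 431 0 0"}}

```text
time_s: 21.3
position: [0.4742, 0.2175, 0.1557]
tcp_rot: [[1.0, 0.0, -0.002], [0.0, -1.0, -0.001], [-0.002, 0.001, -1.0]]
force: [0.5, -1.0, -1.2]
opening: 0.827
grasp_force: 0.0
```

Run:
```python
from h import *
a=imaging.capture("side"); s=bot.read_state(); print(s["position"],s["force"])
cv2.imwrite("pics/d4.png",cv2.resize(a[90:390,220:460],(480,600))[:,:,::-1])
```

```text
[0.47447383 0.21724862 0.15586292] [-0.13031269  0.25344848  0.5166672 ]
```

View pics/d4.png

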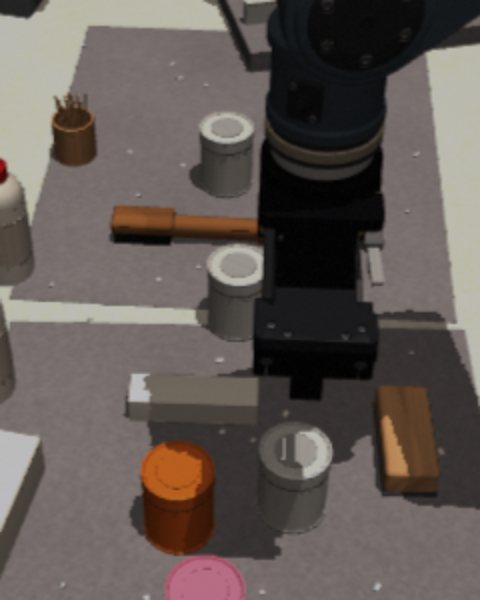

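The right tin is back at (333,153) and the left tin is directly under the gripper. Now I'll take it.

Emit:
{"api": "drive_tool", "payload": {"deltas": "72 0 0 -35 0; 72 0 0 -70 0; 72 0 0 -92 0; 72 0 0 -107 0; 72 0 0 -115 0; 72 0 0 -119 0; 72 0 0 -119 0; 72 0 0 -119 0; 64 0 0 -119 0; 60 0 0 -119 0"}}

```text
time_s: 22.35
position: [0.475, 0.2186, 0.0382]
tcp_rot: [[1.0, 0.001, 0.001], [0.001, -1.0, 0.0], [0.001, -0.0, -1.0]]
force: [0.1, -0.0, -0.8]
opening: 0.735
grasp_force: 0.0
```

Emit:
{"api": "drive_tool", "payload": {"deltas": "58 0 0 0 0; 50 0 0 0 0; 40 0 0 0 0; 40 0 0 0 0; 40 0 0 0 0; 40 0 0 0 0; 40 0 0 0 0"}}

```text
time_s: 23.05
position: [0.4747, 0.2184, 0.0377]
tcp_rot: [[1.0, 0.001, 0.0], [0.001, -1.0, -0.0], [0.0, 0.0, -1.0]]
force: [-0.3, -1.6, 5.3]
opening: 0.659
grasp_force: 30.0
```

Emit:
{"api": "drive_tool", "payload": {"deltas": "40 0 0 5 0; 40 0 0 15 0; 40 0 0 35 0; 40 0 0 60 0; 40 0 0 90 0; 40 0 0 120 0; 40 0 0 150 0; 40 0 0 175 0; 40 0 0 190 0; 40 0 0 197 0; 40 0 0 200 0; 40 0 0 200 0"}}

```text
time_s: 24.25
position: [0.4736, 0.2184, 0.2367]
tcp_rot: [[1.0, 0.001, -0.002], [0.001, -1.0, -0.0], [-0.002, 0.0, -1.0]]
force: [0.7, -0.4, -6.9]
opening: 0.653
grasp_force: 30.0
```

Emit:
{"api": "drive_tool", "payload": {"deltas": "40 0 0 0 0; 40 0 0 0 0; 40 0 0 0 0; 40 0 0 0 0; 40 0 0 0 0; 40 0 0 0 0; 40 0 0 0 0; 40 0 0 0 0"}}

```text
time_s: 25.05
position: [0.4745, 0.2185, 0.2375]
tcp_rot: [[1.0, 0.001, 0.0], [0.001, -1.0, 0.0], [0.0, -0.0, -1.0]]
force: [-1.6, 0.7, -7.1]
opening: 0.653
grasp_force: 30.0
```

Run:
```python
from h import *
a=imaging.capture("side"); s=bot.read_state(); print(s["position"],s["force"],s["moment"],s["opening"]*87,s["grasp_force"],s["time_s"])
cv2.imwrite("pics/d5.png",a[:,:,::-1])
```

```text
[0.47451656 0.21847979 0.23746987] [-0.41446532  0.66479271 -6.43637386] [-0.00411599  0.07635958 -0.02357008] 56.98750146579057 29.998692870140076 25.1
```

View pics/d5.png

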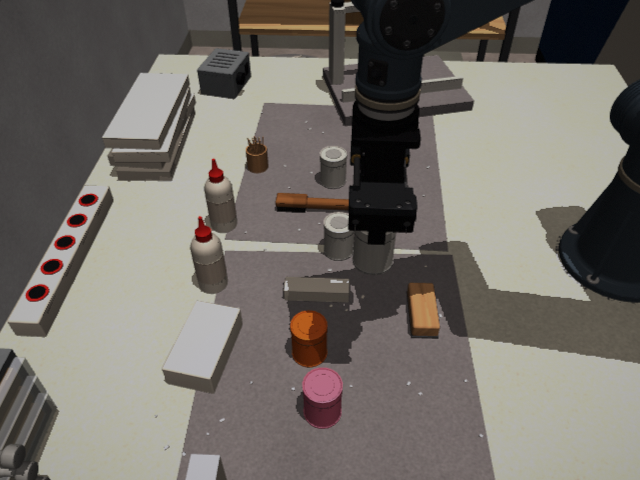

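The left tin is held upright at about (375,245), and everything else is in place. Handing in.

```bash
python3 -c "
from rig import bot
print(bot.hand_in())"
```

```text
the job is handed in; nothing more can be done
None
```

I lifted all three tins from left to right (about 6.1, 4.6 and 3.2 N) and set each back upright; the left one is heaviest, and the arm is holding it upright about 20 cm above the bench, handed in at about 25 s.

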